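Stack two plant culture boxes on the stacking stand

ROBOT

A 6-joint arm with a two-finger parallel gripper is mounted at the origin on the work surface. World frame = base frame: x ahead of the robot, y to its left, z up, the work surface at z = 0. Lengths are in m, angles in degrees, forces in N, time in s.
With the tool pointing down it reaches from about 0.4 to 0.825 m from the base axis. Payload 7 kg.
Tool frame: the origin (TCP) lies midway between the tips of the shut fingers; the grasp point (between the pads) lies 19 mm behind it (r.hold_point_z is the distance from the TCP to the grasp point, in m); x points along the fingers, y is the direction in which the jaws open and shut, and the axes are right-handed (so a half turn about x gives the same grasp; the last joint's range is limited). The gripper opens to 88 mm and grips with 3 to 60 N. Pads are 19 mm wide; open, the fingers measure 130 mm over their backs; the gripper's body (78 mm by 193 mm) begins 47 mm behind the grasp point.
Start: joints at [83.715, 20.546, 0.682, 0, -70.136, -16.507], TCP at [0.261, 0.622, 0.227] pointing down, gripper open.
Joint ranges: [-176.03, 176.03], [-82.01, 121.73], [-58.28, 71.71], [-173.87, 95.51], [-174.79, -0.11], [-173.66, 173.66]. Speed limits (degrees/s): [136.94, 136.94, 172.46, 180, 180, 180].

INTERFACE

Orientations are given as [roll, pitch, yaw] about the fixed x, y, z axes, in that order (R = Rz(yaw) Ry(pitch) Rx(roll)).
In Python, from plant import r, viewer, order gives the robot as it stands. The module is installed in compiled form; this text tells all that it offers.
- The arm moves only by the shell command python3 -m creep 'ROWS' [FORCE]. ROWS is JSON, a list of rows, each an object of numbers: "ax", "ay", "az": the turn, a rotation vector about the tool's x, y, z in degrees; "tx", "ty", "tz": the shift along the tool's x, y, z in m; "fingers": the finger opening in m, from 0 to 0.0876. A call has 1 to 5 rows; each row is the pose to reach, as a shift and turn from the pose commanded when the call began, along the tool's axes at that moment; what a row does not reach only later rows make up. A row lasts 1/10 s, in which the tool goes at most 50 mm and 8.59 degrees, less where a joint would pass 70% of its speed; a pose out of reach is approached as far as the arm can. A call with a gripper value outside its range is refused whole. The fingers move at their own pace and stop on an object; FORCE is the grip in N (left out, the last holds). Time passes only in rows, so rows that repeat a pose let the fingers close. It gives the time, the measured TCP pose, the force and the opening at its end, in the units of the state.
- r.get_state(): the state, without advancing time (a new reading comes with each control period).
- viewer.capture(name): name is "scene" or "top" or "wrist"; returns a dict with "pixels" (420x560x3 uint8, blue, green, red), "depth" (420x560 float32, m along the optical axis (not along the pixel's ray), 0 where there is no reading), "fx", "fy", "cx", "cy" (pixels), "rvec" (rotation vector, rad) and "tvec" (3), from world to camera coordinates, as OpenCV has them; the wrist camera has in their place "T_tool_cam" (4x4, takes a point from camera to tool coordinates, whose origin is the TCP and whose axes are the tool frame's). Camera axes: x right, y down, z forward; pixel columns grow to the right and rows downward; lengths in m; the calibration is good to about 2 mm. A picture is of the moment at which its call begins: read the wrist's pose just before it.
- order.close_job(): hands the job in, once; it reports no verdict.
The state is a dict: "time_s": time; "joints": joint angles; "qd": joint speeds; "joint_torque": joint torques, N m; "tcp_pos": TCP position; "eef_rot": TCP orientation; "contact_force": force on the tool from outside, world axes, zero at the start; "moment": the same for the moment, N m; "gripper_width": finger opening in m.
Only numpy, scipy, OpenCV 4.12 (cv2) and the standard library are available. Lean on these libraries where they do the work, as an engineer would, in place of code of your own. Each camera call takes 0.05 s, during which the arm holds its last target.

TASK

The lid of the culture box in the stand's cradle is standing proud: press it fully home. Then slide the other box along the ledge onto it until its base drops and locks over the blue lid lugs, and leave both lids pressed fully home, keeping the boxes upright and not disturbing the other things on the bench.

Things in the scene. Friction and masses are not known exactly. Their poses are not given: they have to be found in the camera images.
- stand: Grey fixed stand, 312 x 124 mm, axes: +x = sliding direction from ledge to cradle (world -y, to the robot's right, within 0.35 rad). Origin: on the bench under the cradle's centre. Ledge: block from x -245 to -56 mm, flat top 72 mm above the bench. Cradle: floor 6 mm above the bench, rim 20 mm high.
- lower_box: Clear plastic culture box, grey base, white lid, 110 mm (x) by 96 mm (y), in the cradle with 1 mm play, axes parallel to the stand's. Origin: centre of its underside. Body 50 mm plus lid 10 mm high: shut lid's flat top is 60 mm above the origin, its longer lugs' tops (66 mm) level with the ledge. While the lid is proud, the lugs stand higher and block the other box.
- upper_box: Same kind of box and lid, on the ledge between the rails (1.5 mm play each side), underside 72 mm above the bench, axes parallel to the stand's, 0.3 to 0.6 kg. Origin: centre of its underside. Too wide to grasp: push it. Stacked, its origin is 60 mm above the lower box's origin (6 mm drop, 66 mm above the bench) and straight over it; the lugs then stop it sliding on.
- lower_box_lid (a joint): How far the lower box's lid stands proud, m: 0 fully home, up to 0.012. It slides straight down on its box, stiffly: about 6 to 8 N moves it, and it stays where left. An orange seal band shows while it is proud.
- upper_box_lid (a joint): The same for the upper box's lid.
- lower_box_lid_top (a point): Centre of the flat top of the lower box's lid. Four blue lugs, 14 mm wide (y), stand on it (box axes): two 32 mm long, 6 mm high, at x = -22, y = +-34; two 16 mm long, 4.5 mm high, at x = +30, y = +-13 mm. The middle (x within 20, y within 25 mm) is flat and free for pressing.
- upper_box_lid_top (a point): Centre of the flat top of the upper box's lid, which has the same four lugs.
- dishes: Bystander: pile of four culture dishes, 90 mm across, 60 mm high. Origin: centre of underside.
- jar: Bystander: amber jar with white cap, 68 mm across, 85 mm high. Origin: centre of underside.
- pot: Bystander: square terracotta-coloured seedling pot, 70 mm wide, 70 mm high. Origin: centre of underside.
- rails (a point): Point midway between the two aluminium guide rails, level with the ledge top, at the ledge's cradle-side edge (stand x = -56 mm). The rails run along the ledge and half the cradle (stand x -245 to +20 mm), inner faces 49.5 mm to each side of the centre line, tops 85 mm above the bench.
- upper_box_recess (a point): Centre of the upper box's underside, which has four recesses placed like the lid's lugs, 8 mm deep and 3.5 mm larger than the lugs on every side; the box drops only when straight over the lower one. The leading bottom edge is chamfered.
- upper_box_push (a point): Centre of the upper box's trailing (-x) end face, 55 mm behind the box's origin and 30 mm above its underside: a flat 96 mm wide face, above the rails, where the box can be pushed.

How it is judged (in metres and radians):
On the way, in this order (a step that is already met when the one before it is completed fails the run):
1. the lower box's lid is pressed home (within 1.5 mm) (value of joint lower_box_lid below 0.0015 m), for 0.2 s.
2. the upper box has dropped over the lower lid's lugs (z of upper_box in the frame of lower_box below 0.0625 m and horizontal distance between upper_box and lower_box below 0.007 m and angle between the z axis of upper_box and the z axis of lower_box, either way round below 0.04 rad), for 0.2 s.
At the end, for the whole second after the job is handed in: The lower box still stands flat in the cradle (within 6 mm of its centre, tilt under 0.04 rad); the upper box sits locked over its lid lugs (origin 57.5 to 62.5 mm above the lower box's origin, within 7 mm sideways, flat to 0.04 rad) and at rest; both lids are home within 1.5 mm (all of step 2 and value of joint each of lower_box_lid, upper_box_lid below 0.0015 m and z of upper_box in the frame of lower_box above 0.0575 m and z of lower_box in the frame of stand below 0.009 m and horizontal distance between lower_box and stand below 0.006 m and angle between lower_box's own z axis and vertical below 0.04 rad and linear speed of upper_box below 0.02 m/s); the robot touches nothing.
It fails at once if a bystander is moved more than 25 mm (distance of any of dishes, jar, pot from where it was at the start of the episode above 0.025 m).
It fails at once if a culture box is tipped by more than 0.5 rad (angle between any of upper_box, lower_box's own z axis and vertical above 0.5 rad).
It also fails if it takes over 58 s, if anything falls off the work surface, if the arm or the gripper's body presses on something with over 40 N, if the wrist force passes 120 N, or if a joint passes its speed limit or range.

## Working session

There is one attempt and no reset: what is moved stays moved. The work goes in short steps, Python scripts to look and compute and a shell command to move; the robot and the scene stay as the last step left them, time stands still between calls to the robot, and variables do not carry over. Pictures are saved under pics/ and viewed, and the job is handed in when it is done.

```bash
mkdir -p pics; ls
cat > h.py <<'E'
import numpy as np, cv2
from plant import r, viewer, order
from scipy.spatial.transform import Rotation as R
def cam(n):
    s=r.get_state(); c=viewer.capture(n)
    K=np.array([[c['fx'],0,c['cx']],[0,c['fy'],c['cy']],[0,0,1]])
    if 'rvec' in c:
        Rm=cv2.Rodrigues(np.array(c['rvec'],float))[0]; t=np.array(c['tvec'],float).reshape(3)
        Rcw=Rm.T; o=-Rm.T@t
    else:
        T=np.array(c['T_tool_cam']); Rt=R.from_euler('xyz',s['eef_rot'],degrees=True).as_matrix()
        Rcw=Rt@T[:3,:3]; o=Rt@T[:3,3]+np.array(s['tcp_pos'])
    return c,K,Rcw,o
def ray(K,Rcw,o,uv,z):
    d=Rcw@np.linalg.solve(K,np.array([uv[0],uv[1],1.])); return o+d*(z-o[2])/d[2]
def cloud(c,K,Rcw,o):
    v,u=np.indices(c['depth'].shape); d=c['depth']
    p=np.stack([(u-K[0,2])/K[0,0]*d,(v-K[1,2])/K[1,1]*d,d],-1)
    w=p@Rcw.T+o; w[d==0]=np.nan; return w
E
python3 - <<'E'
from h import *
print(r.get_state())
for n in ("scene","top","wrist"):
    c,K,Rc,o=cam(n); cv2.imwrite(f"pics/{n}0.png",c['pixels']); np.savez(f"{n}0.npz",px=c['pixels'],d=c['depth'],K=K,Rc=Rc,o=o); print(n,o,Rc.round(3).tolist())
E
```

```text
pics
{'time_s': 0.0, 'joints': array([ 8.37156367e+01,  2.05917481e+01,  6.34258893e-01, -1.86313768e-02,
       -7.01365566e+01, -1.65063684e+01]), 'qd': array([-0.00295989, -0.0294054 , -0.03323162, -0.08917058,  0.03671016,
        0.05985164]), 'joint_torque': array([ 8.32399819e-04, -5.82725751e+01,  2.93051648e+01,  6.99758291e+00,
        6.78404438e-03, -1.48048230e-04]), 'tcp_pos': array([0.26132271, 0.62183557, 0.22562753]), 'eef_rot': array([  95.95810638,   89.90433658, -106.83897024]), 'contact_force': array([ 0.32158583, -0.48400911, -0.43267123]), 'moment': array([-0.05697497, -0.06417703,  0.00368697]), 'gripper_width': 0.08764664334329783}
scene [ 1.07325225 -0.38991012  0.78378563] [[0.576, 0.61, -0.544], [0.817, -0.437, 0.375], [-0.009, -0.661, -0.751]]
top [ 0.40386669 -0.03299841  1.42832407] [[0.016, -0.993, 0.114], [-1.0, -0.016, 0.001], [0.001, -0.114, -0.994]]
wrist [0.32635333 0.59666437 0.38356239] [[-0.387, -0.892, -0.236], [-0.922, 0.375, 0.097], [0.002, 0.255, -0.967]]
```

View pics/scene0.png

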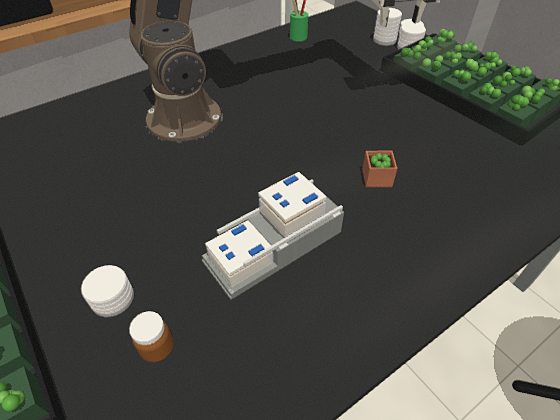

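View pics/top0.png

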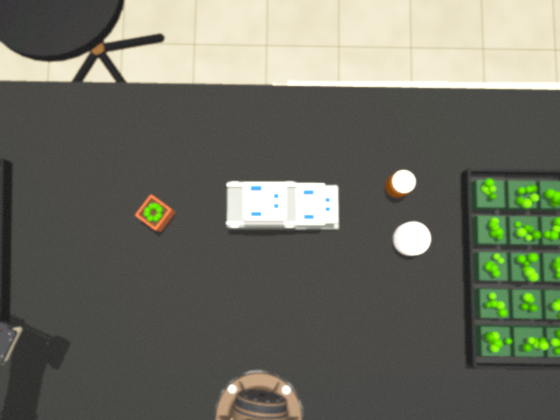

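View pics/wrist0.png

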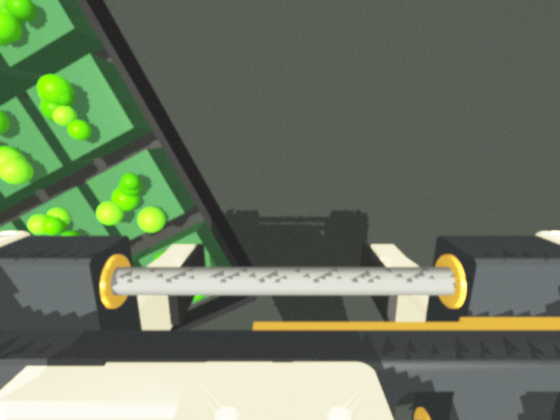

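Scene: lower box at about (240,255), upper box on the ledge at (292,205), pot at (380,168) and dishes/jar at lower left. Top: the boxes' blue lugs lie at (255..278,188..214) for the upper box and (308..328,192..219) for the lower. I'll measure the lugs.

Run:
```python
from h import *
for n in ("scene","top"):
    f=np.load(n+"0.npz"); px=f['px']; K,Rc,o=f['K'],f['Rc'],f['o']
    w=cloud({'depth':f['d']},K,Rc,o)
    hsv=cv2.cvtColor(px,cv2.COLOR_BGR2HSV)
    m=cv2.inRange(hsv,(95,110,60),(125,255,255))
    k,l,s,ce=cv2.connectedComponentsWithStats(m)
    print(n)
    for i in range(1,k):
        if s[i,4]<6: continue
        p=np.nanmedian(w[l==i],0)
        print(ce[i].round(1),s[i,4],p.round(4), ray(K,Rc,o,ce[i],.080)[:2].round(4))
    # white lid tops / bystanders
    for nm,lo,hi in (("pot",(3,120,80),(14,255,255)),):
        mm=cv2.inRange(hsv,lo,hi); k,l,s,ce=cv2.connectedComponentsWithStats(mm)
        for i in range(1,k):
            if s[i,4]>60: print('orange',ce[i].round(0),s[i,4],np.nanmedian(w[l==i],0).round(3))
```

```text
scene
[290.4 180. ] 73 [0.5468 0.0123 0.1473] [0.4915 0.0543]
[276.8 195.9] 37 [ 0.568  -0.0395  0.1457] [ 0.516  -0.0034]
[309.9 197.9] 84 [0.6142 0.0137 0.1473] [0.5662 0.0555]
[284.2 203.1] 37 [ 0.5946 -0.0392  0.1461] [ 0.5445 -0.0029]
[238.5 229.5] 79 [ 0.5501 -0.129   0.0785] [ 0.5503 -0.13  ]
[223.2 247.3] 38 [ 0.571  -0.1811  0.077 ] [ 0.5728 -0.1818]
[256.  249.6] 88 [ 0.6171 -0.128   0.0782] [ 0.6179 -0.1289]
[229.6 255.2] 41 [ 0.5966 -0.1807  0.0768] [ 0.5981 -0.1814]
orange [67.  8.] 388 [-0.54  -0.131  0.185]
orange [96. 21.] 89 [-0.435 -0.072  0.168]
orange [13. 25.] 71 [-0.525 -0.311  0.185]
orange [70. 27.] 86 [-0.435 -0.16   0.169]
orange [43. 35.] 109 [-0.435 -0.246  0.169]
orange [11. 44.] 158 [-0.435 -0.346  0.168]
orange [379. 171.] 819 [0.572 0.282 0.043]
orange [156. 347.] 689 [ 0.675 -0.389  0.043]
top
[255.7 188. ] 29 [0.6111 0.0128 0.1469] [0.6219 0.016 ]
[308.2 192. ] 26 [ 0.6134 -0.1278  0.0781] [ 0.6131 -0.1279]
[276.  195.5] 6 [ 0.5924 -0.0397  0.145 ] [ 0.6019 -0.04  ]
[327.  199.5] 6 [ 0.5935 -0.1799  0.0777] [ 0.5931 -0.1796]
[276.  205.5] 6 [ 0.5662 -0.0401  0.145 ] [ 0.5744 -0.0404]
[327.  208.5] 6 [ 0.5688 -0.1801  0.0773] [ 0.5683 -0.1797]
[256.  213.5] 18 [0.5443 0.0114 0.1475] [0.5515 0.0137]
[308.3 216. ] 23 [ 0.5471 -0.1284  0.0785] [ 0.5468 -0.1289]
orange [392. 189.] 107 [ 0.628 -0.364  0.028]
orange [156. 214.] 519 [0.547 0.291 0.051]
```

Run:
```python
import cv2
a=cv2.imread('pics/scene0.png')[160:310,190:360]; cv2.imwrite('pics/sc_z.png',cv2.resize(a,None,fx=4.5,fy=4,interpolation=cv2.INTER_CUBIC))
```

```text
(no output)
```

View pics/sc_z.png

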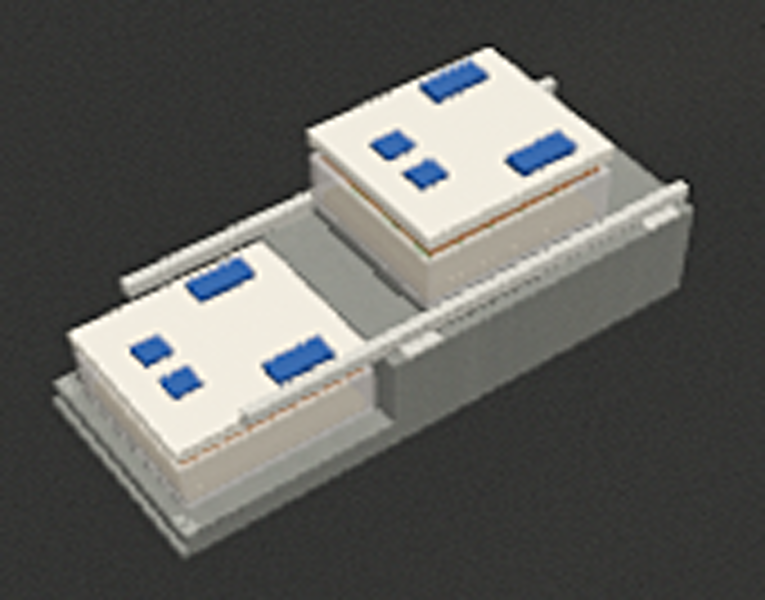

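Lower lid lugs read ~78 mm (home would be 72), so ~6 mm proud. Upper ones read 147 (home 138), so ~9 mm proud. Lug x/y spacings match the given sizes (52 mm and 67 mm). I'll now fit the poses and work out the first move.

```bash
cat >> h.py <<'E'
LOW=np.array([.582,-.150]); UP=np.array([.579,-.010])
YAW=np.deg2rad(1.0)  # stand y axis angle from world +x
def goal(pos,flip=1):
    s=r.get_state(); Rt=R.from_euler('xyz',s['eef_rot'],degrees=True).as_matrix()
    x=np.array([0,0,-1.]); best=None
    for sg in (1,-1):
        y=sg*np.array([np.cos(YAW),np.sin(YAW),0]); G=np.stack([x,y,np.cross(x,y)],1)
        rv=R.from_matrix(Rt.T@G).as_rotvec(degrees=True)
        if best is None or np.linalg.norm(rv)<np.linalg.norm(best): best=rv
    d=Rt.T@(np.array(pos)-s['tcp_pos'])
    print('t',s['time_s'],'tcp',s['tcp_pos'].round(4),'F',s['contact_force'].round(1),'w',round(s['gripper_width'],4),'J',s['joints'].round(0))
    print('tool axes (cols) world:',Rt.round(3).tolist())
    print('shift',d.round(4),'turn',best.round(2))
E
python3 - <<'E'
from h import *
L=lambda n:np.array(n)
lo=[L([.5501,-.129]),L([.571,-.1811]),L([.6171,-.128]),L([.5966,-.1807])],[L([.5471,-.1284]),L([.5688,-.1801]),L([.6134,-.1278]),L([.5935,-.1799])]
up=[L([.5468,.0123]),L([.568,-.0395]),L([.6142,.0137]),L([.5946,-.0392])],[L([.5443,.0114]),L([.5662,-.0401]),L([.6111,.0128]),L([.5924,-.0397])]
B=np.array([[-22,-34],[30,-13],[-22,34],[30,13]])/1000
for nm,S in (('low',lo),('up',up)):
    for P in S:
        P=np.array(P); Bc=B-B.mean(0);Pc=P-P.mean(0)
        U,s,V=np.linalg.svd(Bc.T@Pc); Rm=V.T@U.T
        print(nm,'yaw of x',np.degrees(np.arctan2(Rm[1,0],Rm[0,0])).round(2),'det',np.linalg.det(Rm).round(1),'origin',(P.mean(0)-Rm@B.mean(0)).round(4),'res',np.abs(Pc-Bc@Rm.T).max().round(4))
goal([.582,-.15,.23])
E
```

```text
low yaw of x -89.47 det 1.0 origin [ 0.5837 -0.1507] res 0.0006
low yaw of x -89.24 det 1.0 origin [ 0.5806 -0.1501] res 0.001
up yaw of x -89.0 det 1.0 origin [ 0.5808 -0.0092] res 0.0004
up yaw of x -88.53 det 1.0 origin [ 0.5784 -0.0099] res 0.0007
t 0.15 tcp [0.2614 0.6219 0.2258] F [-0.4 -0.1 -0. ] w 0.0877 J [ 84.  21.   1.  -0. -70. -17.]
tool axes (cols) world: [[-0.0, -0.387, -0.922], [-0.001, -0.922, 0.387], [-1.0, 0.001, -0.0]]
shift [-0.0033  0.5874 -0.5946] turn [ 6.62e+01 -5.00e-02 -6.00e-02]
```

```bash
python3 -m creep '[{"ty":0.03,"tz":-0.03,"ax":8,"fingers":0},{"ty":0.062,"tz":-0.062,"ax":16,"fingers":0},{"ty":0.095,"tz":-0.096,"ax":24,"fingers":0},{"ty":0.128,"tz":-0.13,"ax":32,"fingers":0},{"ty":0.161,"tz":-0.164,"ax":40,"fingers":0}]' 30; python3 -c "
from h import *
goal([.582,-.15,.23])"
```

```text
t 0.15 tcp [0.2614 0.6219 0.2258] F [-0.4 -0.1 -0. ] w 0.0877 J [ 84.  21.   1.  -0. -70. -17.]
tool axes (cols) world: [[-0.0, -0.387, -0.922], [-0.001, -0.922, 0.387], [-1.0, 0.001, -0.0]]
shift [-0.0033  0.5874 -0.5946] turn [ 6.62e+01 -5.00e-02 -6.00e-02]invalid input
```

```bash
python3 -m creep '[{"ax":8,"ay":0,"az":0,"tx":0,"ty":0.03,"tz":-0.03,"fingers":0.0},{"ax":16,"ay":0,"az":0,"tx":0,"ty":0.062,"tz":-0.062,"fingers":0.0},{"ax":24,"ay":0,"az":0,"tx":0,"ty":0.095,"tz":-0.096,"fingers":0.0},{"ax":32,"ay":0,"az":0,"tx":0,"ty":0.128,"tz":-0.13,"fingers":0.0},{"ax":40,"ay":0,"az":0,"tx":0,"ty":0.161,"tz":-0.164,"fingers":0.0}]' 30; python3 -c "
from h import *
goal([.582,-.15,.23])"
```

```text
time_s: 0.65
tcp_pos: [0.3506, 0.4084, 0.2264]
eef_rot: [121.3, 90.0, -121.8]
contact_force: [0.6, 0.2, -0.1]
gripper_width: 0.0531
t 0.65 tcp [0.3506 0.4084 0.2264] F [ 0.6  0.2 -0.1] w 0.0531 J [ 70.   8. -17.  -0. -66. -43.]
tool axes (cols) world: [[-0.0, -0.892, -0.452], [-0.0, -0.452, 0.892], [-1.0, 0.0, -0.0]]
shift [-0.0035  0.0463 -0.6027] turn [ 2.59e+01 -1.00e-02 -1.00e-02]
```

```bash
python3 -m creep '[{"ax":8,"ay":0,"az":0,"tx":0,"ty":0.004,"tz":-0.045,"fingers":0.0},{"ax":16,"ay":0,"az":0,"tx":0,"ty":0.008,"tz":-0.09,"fingers":0.0},{"ax":24,"ay":0,"az":0,"tx":0,"ty":0.012,"tz":-0.135,"fingers":0.0},{"ax":26,"ay":0,"az":0,"tx":0,"ty":0.016,"tz":-0.18,"fingers":0.0},{"ax":26,"ay":0,"az":0,"tx":0,"ty":0.02,"tz":-0.225,"fingers":0.0}]' 30; python3 -c "
from h import *
goal([.582,-.15,.23])"
```

```text
time_s: 1.15
tcp_pos: [0.4356, 0.1993, 0.2267]
eef_rot: [-36.4, 90.0, 54.7]
contact_force: [1.0, 0.5, -0.0]
gripper_width: 0.0129
t 1.15 tcp [0.4356 0.1993 0.2267] F [ 1.   0.5 -0. ] w 0.0129 J [ 48.   2. -23.  -0. -65. -47.]
tool axes (cols) world: [[0.0, -1.0, -0.02], [0.0, -0.02, 1.0], [-1.0, -0.0, 0.0]]
shift [-0.0034 -0.1394 -0.3521] turn [0.15 0.02 0.01]
```

```bash
python3 -m creep '[{"ax":0,"ay":0,"az":0,"tx":0,"ty":-0.018,"tz":-0.045,"fingers":0.0},{"ax":0,"ay":0,"az":0,"tx":0,"ty":-0.036,"tz":-0.09,"fingers":0.0},{"ax":0,"ay":0,"az":0,"tx":0,"ty":-0.054,"tz":-0.135,"fingers":0.0},{"ax":0,"ay":0,"az":0,"tx":0,"ty":-0.072,"tz":-0.18,"fingers":0.0},{"ax":0,"ay":0,"az":0,"tx":0,"ty":-0.09,"tz":-0.225,"fingers":0.0}]' 30; python3 -c "
from h import *
goal([.582,-.15,.23])"
```

```text
time_s: 1.65
tcp_pos: [0.5304, -0.024, 0.2267]
eef_rot: [-54.9, 90.0, 36.3]
contact_force: [1.4, 0.9, 0.1]
gripper_width: 0.0004
t 1.65 tcp [ 0.5304 -0.024   0.2267] F [1.4 0.9 0.1] w 0.0004 J [ 19.   7. -17.  -0. -66. -17.]
tool axes (cols) world: [[0.0, -1.0, -0.021], [0.0, -0.021, 1.0], [-1.0, -0.0, 0.0]]
shift [-0.0033 -0.0489 -0.1271] turn [0.21 0.01 0.02]
```

```bash
python3 -m creep '[{"ax":0,"ay":0,"az":0,"tx":0,"ty":-0.018,"tz":-0.045,"fingers":0.0},{"ax":0,"ay":0,"az":0,"tx":0,"ty":-0.036,"tz":-0.09,"fingers":0.0},{"ax":0,"ay":0,"az":0,"tx":0,"ty":-0.049,"tz":-0.127,"fingers":0.0},{"ax":0,"ay":0,"az":0,"tx":0.04,"ty":-0.049,"tz":-0.127,"fingers":0.0},{"ax":0,"ay":0,"az":0,"tx":0.08,"ty":-0.049,"tz":-0.127,"fingers":0.0}]' 30
python3 - <<'E'
from h import *
goal([.582,-.15,.10])
c,K,Rc,o=cam('wrist'); cv2.imwrite('pics/w1.png',c['pixels'])
c,K,Rc,o=cam('scene'); cv2.imwrite('pics/s1.png',cv2.resize(c['pixels'][120:320,160:400],None,fx=3,fy=3))
E
```

```text
time_s: 2.15
tcp_pos: [0.5825, -0.1495, 0.146]
eef_rot: [-85.6, 89.9, 5.4]
contact_force: [-0.4, -0.0, -1.0]
gripper_width: 0.0005
t 2.15 tcp [ 0.5825 -0.1495  0.146 ] F [-0.4 -0.  -1. ] w 0.0005 J [  4.  17. -15.  -0. -57.  -3.]
tool axes (cols) world: [[0.002, -1.0, -0.018], [0.0, -0.018, 1.0], [-1.0, -0.002, 0.0]]
shift [ 0.046   0.0006 -0.0005] turn [0.05 0.01 0.13]
```

View pics/w1.png

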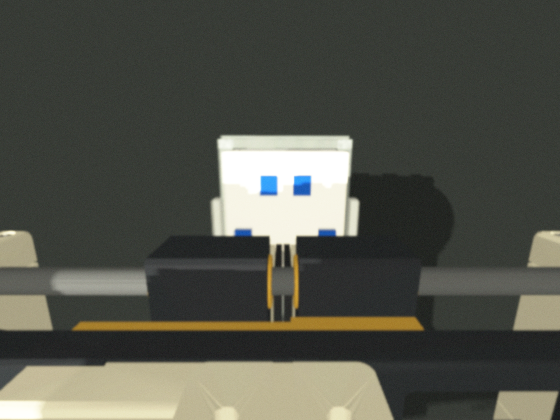

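View pics/s1.png

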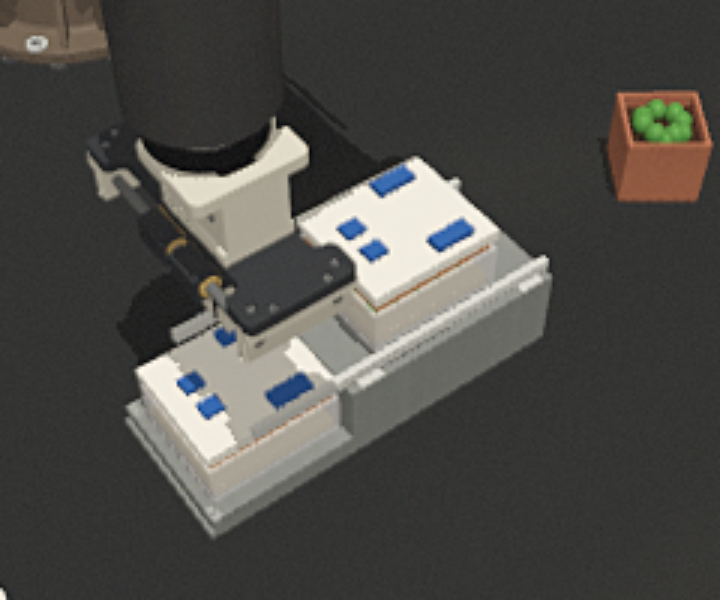

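Wrist view: short lugs at (269,185) and (302,185), long at (243,234) and (327,234). They are symmetric about the shut fingers (x≈284), and the body clears the upper box. Descending.

```bash
python3 -m creep '[{"ax":0,"ay":0,"az":0,"tx":0.04,"ty":0,"tz":0,"fingers":0.0},{"ax":0,"ay":0,"az":0,"tx":0.064,"ty":0,"tz":0,"fingers":0.0},{"ax":0,"ay":0,"az":0,"tx":0.071,"ty":0,"tz":0,"fingers":0.0},{"ax":0,"ay":0,"az":0,"tx":0.074,"ty":0,"tz":0,"fingers":0.0},{"ax":0,"ay":0,"az":0,"tx":0.076,"ty":0,"tz":0,"fingers":0.0}]'; python3 -m creep '[{"ax":0,"ay":0,"az":0,"tx":0.002,"ty":0,"tz":0,"fingers":0.0},{"ax":0,"ay":0,"az":0,"tx":0.003,"ty":0,"tz":0,"fingers":0.0},{"ax":0,"ay":0,"az":0,"tx":0.004,"ty":0,"tz":0,"fingers":0.0},{"ax":0,"ay":0,"az":0,"tx":0.004,"ty":0,"tz":0,"fingers":0.0}]'
```

```text
time_s: 2.75
tcp_pos: [0.583, -0.1478, 0.0725]
eef_rot: [-102.0, 89.9, -10.8]
contact_force: [-1.7, 1.3, 5.7]
gripper_width: -0.0001
time_s: 3.15
tcp_pos: [0.583, -0.1479, 0.0688]
eef_rot: [-94.0, 89.8, -2.7]
contact_force: [-1.1, 1.3, 6.0]
gripper_width: 0.0005
```

```bash
python3 -m creep '[{"ax":0,"ay":0,"az":0,"tx":0.001,"ty":0,"tz":0,"fingers":0.0},{"ax":0,"ay":0,"az":0,"tx":0.002,"ty":0,"tz":0,"fingers":0.0},{"ax":0,"ay":0,"az":0,"tx":0.003,"ty":0,"tz":0,"fingers":0.0},{"ax":0,"ay":0,"az":0,"tx":0.004,"ty":0,"tz":0,"fingers":0.0}]';  python3 -m creep '[{"ax":0,"ay":0,"az":0,"tx":0.001,"ty":0,"tz":0,"fingers":0.0},{"ax":0,"ay":0,"az":0,"tx":0.002,"ty":0,"tz":0,"fingers":0.0},{"ax":0,"ay":0,"az":0,"tx":0.003,"ty":0,"tz":0,"fingers":0.0},{"ax":0,"ay":0,"az":0,"tx":0.003,"ty":0,"tz":0,"fingers":0.0}]'
```

```text
time_s: 3.55
tcp_pos: [0.5831, -0.1479, 0.0661]
eef_rot: [-101.1, 89.8, -9.8]
contact_force: [-9.2, 5.5, 26.1]
gripper_width: 0.0003
time_s: 3.95
tcp_pos: [0.5831, -0.1479, 0.0659]
eef_rot: [-104.0, 89.7, -12.7]
contact_force: [-14.8, 7.5, 41.5]
gripper_width: 0.0003
```

Stopped hard at 66 mm, exactly home height. Lifting and moving behind the upper box.

```bash
python3 -m creep '[{"ax":0,"ay":0,"az":0,"tx":-0.05,"ty":0,"tz":0,"fingers":0.0},{"ax":0,"ay":0,"az":0,"tx":-0.1,"ty":0,"tz":0,"fingers":0.0},{"ax":0,"ay":0,"az":0,"tx":-0.15,"ty":0,"tz":0,"fingers":0.0},{"ax":0,"ay":0,"az":0,"tx":-0.17,"ty":0,"tz":0.04,"fingers":0.0},{"ax":0,"ay":0,"az":0,"tx":-0.17,"ty":0.002,"tz":0.085,"fingers":0.0}]'; python3 -m creep '[{"ax":0,"ay":0,"az":0,"tx":0,"ty":0,"tz":0.045,"fingers":0.0},{"ax":0,"ay":0,"az":0,"tx":0,"ty":0,"tz":0.09,"fingers":0.0},{"ax":0,"ay":0,"az":0,"tx":0,"ty":0,"tz":0.135,"fingers":0.0},{"ax":0,"ay":0,"az":0,"tx":0,"ty":0,"tz":0.16,"fingers":0.0},{"ax":0,"ay":0,"az":0,"tx":0,"ty":0,"tz":0.16,"fingers":0.0}]'
python3 - <<'E'
from h import *
goal([.578,.095,.10])
c,K,Rc,o=cam('scene'); cv2.imwrite('pics/s2.png',cv2.resize(c['pixels'][120:320,160:400],None,fx=3,fy=3))
for n in('scene','top'):
    c,K,Rc,o=cam(n);w=cloud(c,K,Rc,o)
    m=cv2.inRange(cv2.cvtColor(c['pixels'],cv2.COLOR_BGR2HSV),(95,110,60),(125,255,255))
    k,l,s,ce=cv2.connectedComponentsWithStats(m)
    for i in range(1,k):
        if s[i,4]>5: print(n,ce[i].round(0),np.nanmedian(w[l==i],0).round(4))
E
```

```text
time_s: 4.45
tcp_pos: [0.5804, -0.0631, 0.2353]
eef_rot: [-86.5, 89.5, 4.6]
contact_force: [1.3, 0.6, -1.0]
gripper_width: 0.0007
time_s: 4.95
tcp_pos: [0.5749, 0.1002, 0.2307]
eef_rot: [-62.3, 89.9, 29.1]
contact_force: [-0.9, -0.7, 0.1]
gripper_width: 0.0005
t 4.95 tcp [0.5749 0.1002 0.2307] F [-0.9 -0.7  0.1] w 0.0005 J [ 29.  12. -11.  -0. -67. -28.]
tool axes (cols) world: [[0.002, -1.0, -0.025], [0.001, -0.025, 1.0], [-1.0, -0.002, 0.001]]
shift [ 0.1307 -0.0027 -0.0054] turn [0.41 0.06 0.11]
scene [290. 180.] [0.5476 0.0117 0.1474]
scene [277. 196.] [ 0.5682 -0.0402  0.1459]
scene [310. 198.] [0.6151 0.013  0.1473]
scene [284. 203.] [ 0.5945 -0.0386  0.1458]
scene [238. 232.] [ 0.5492 -0.1301  0.0717]
scene [224. 249.] [ 0.5699 -0.1807  0.0703]
scene [256. 251.] [ 0.6155 -0.1288  0.0719]
scene [230. 257.] [ 0.5968 -0.1806  0.0703]
top [256. 188.] [0.6107 0.013  0.1468]
top [308. 192.] [ 0.6141 -0.1281  0.0718]
top [276. 196.] [ 0.5923 -0.0397  0.1461]
top [327. 200.] [ 0.5945 -0.1807  0.0709]
top [276. 206.] [ 0.5659 -0.0401  0.1475]
top [327. 208.] [ 0.5697 -0.181   0.0692]
top [256. 214.] [0.5437 0.0112 0.1469]
top [308. 216.] [ 0.5477 -0.1286  0.0714]
```

View pics/s2.png

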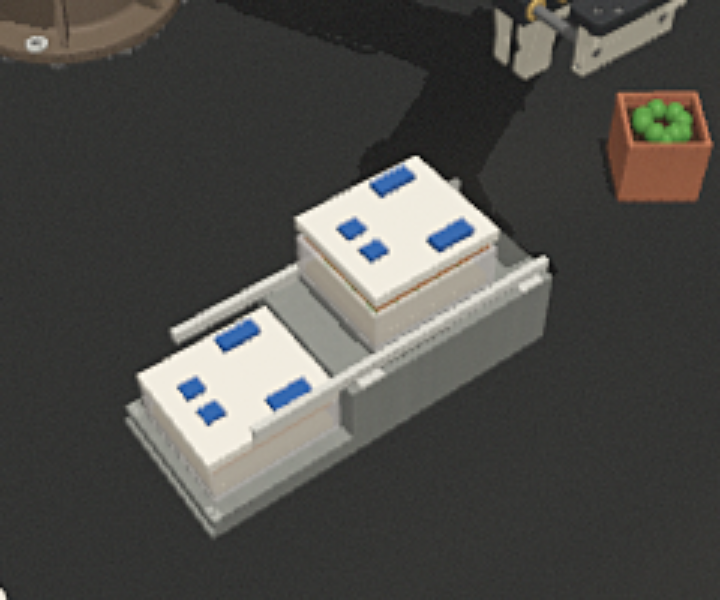

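Orange band gone on the lower box, and its lug tops are at 72 mm. Next: descend behind the upper box (trailing face y≈0.045) and approach.

```bash
python3 -m creep '[{"ax":0.4,"ay":0,"az":0,"tx":0.045,"ty":-0.003,"tz":0,"fingers":0.0},{"ax":0.4,"ay":0,"az":0,"tx":0.09,"ty":-0.003,"tz":0,"fingers":0.0},{"ax":0.4,"ay":0,"az":0,"tx":0.125,"ty":-0.003,"tz":0,"fingers":0.0},{"ax":0.4,"ay":0,"az":0,"tx":0.13,"ty":-0.003,"tz":-0.01,"fingers":0.0},{"ax":0.4,"ay":0,"az":0,"tx":0.13,"ty":-0.003,"tz":-0.025,"fingers":0.0}]'
python3 - <<'E'
from h import *
goal([.578,.055,.10])
c,K,Rc,o=cam('scene'); cv2.imwrite('pics/s3.png',cv2.resize(c['pixels'][120:320,160:400],None,fx=3,fy=3))
E
```

```text
time_s: 5.6
tcp_pos: [0.5782, 0.0706, 0.0996]
eef_rot: [132.5, 89.9, -136.6]
contact_force: [0.3, 0.2, 0.8]
gripper_width: 0.0005
t 5.6 tcp [0.5782 0.0706 0.0996] F [0.3 0.2 0.8] w 0.0005 J [ 26.  18. -21.   0. -51. -25.]
tool axes (cols) world: [[-0.001, -1.0, -0.014], [-0.001, -0.014, 1.0], [-1.0, 0.001, -0.001]]
shift [-0.0004  0.0004 -0.0156] turn [-0.17 -0.06 -0.07]
```

View pics/s3.png

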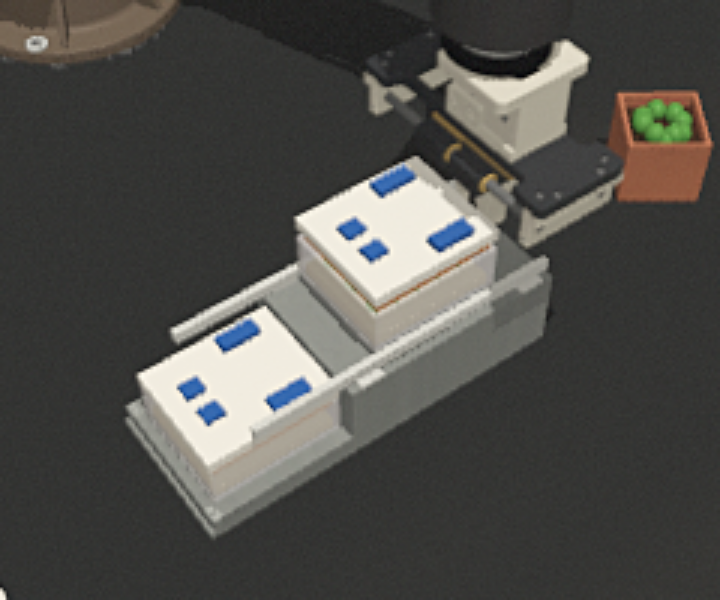

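Fingers are behind the trailing face with the body clear of the lid. Starting the push.

```bash
python3 -m creep '[{"ax":0,"ay":0,"az":0,"tx":0,"ty":0,"tz":-0.012,"fingers":0.0},{"ax":0,"ay":0,"az":0,"tx":0,"ty":0,"tz":-0.02,"fingers":0.0},{"ax":0,"ay":0,"az":0,"tx":0,"ty":0,"tz":-0.028,"fingers":0.0},{"ax":0,"ay":0,"az":0,"tx":0,"ty":0,"tz":-0.036,"fingers":0.0},{"ax":0,"ay":0,"az":0,"tx":0,"ty":0,"tz":-0.044,"fingers":0.0}]'; python3 -m creep '[{"ax":0,"ay":0,"az":0,"tx":0,"ty":0,"tz":-0.008,"fingers":0.0},{"ax":0,"ay":0,"az":0,"tx":0,"ty":0,"tz":-0.016,"fingers":0.0},{"ax":0,"ay":0,"az":0,"tx":0,"ty":0,"tz":-0.024,"fingers":0.0},{"ax":0,"ay":0,"az":0,"tx":0,"ty":0,"tz":-0.032,"fingers":0.0},{"ax":0,"ay":0,"az":0,"tx":0,"ty":0,"tz":-0.04,"fingers":0.0}]'
python3 - <<'E'
from h import *
goal([.581,-.085,.10])
c,K,Rc,o=cam('scene'); cv2.imwrite('pics/s4.png',cv2.resize(c['pixels'][120:320,160:400],None,fx=3,fy=3))
E
```

```text
time_s: 6.15
tcp_pos: [0.5793, 0.0278, 0.1003]
eef_rot: [-67.1, 89.9, 23.7]
contact_force: [0.5, 4.4, 2.8]
gripper_width: 0.0004
time_s: 6.65
tcp_pos: [0.5793, -0.0126, 0.0995]
eef_rot: [95.2, 90.0, -174.0]
contact_force: [0.1, 4.6, 3.0]
gripper_width: 0.0006
t 6.65 tcp [ 0.5793 -0.0126  0.0995] F [0.1 4.6 3. ] w 0.0006 J [ 18.  18. -21.  -0. -51. -17.]
tool axes (cols) world: [[-0.0, -1.0, -0.014], [-0.0, -0.014, 1.0], [-1.0, 0.0, -0.0]]
shift [-0.0005 -0.0007 -0.0724] turn [-0.19 -0.   -0.01]
```

View pics/s4.png

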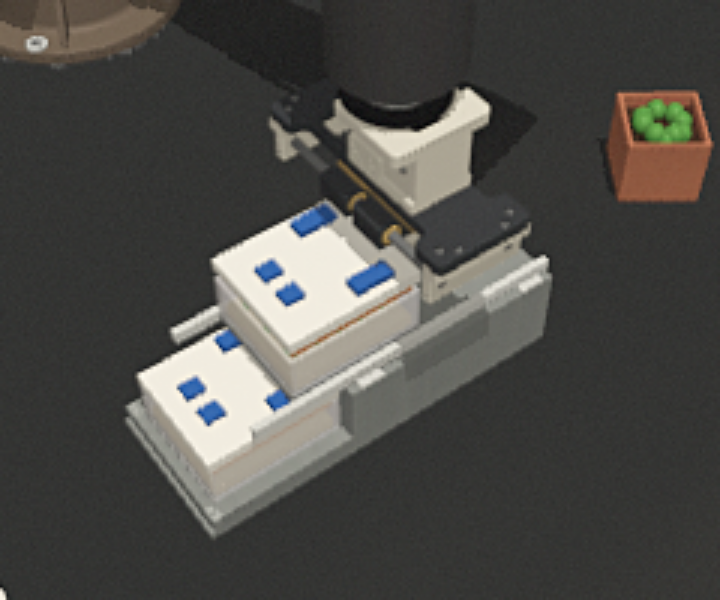

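The box slides level over the lower lid with ~4.5 N of force. Continuing, then slowing.

```bash
python3 -m creep '[{"ax":0,"ay":0,"az":0,"tx":0,"ty":0,"tz":-0.008,"fingers":0.0},{"ax":0,"ay":0,"az":0,"tx":0,"ty":0,"tz":-0.016,"fingers":0.0},{"ax":0,"ay":0,"az":0,"tx":0,"ty":0,"tz":-0.024,"fingers":0.0},{"ax":0,"ay":0,"az":0,"tx":0,"ty":0,"tz":-0.032,"fingers":0.0},{"ax":0,"ay":0,"az":0,"tx":0,"ty":0,"tz":-0.04,"fingers":0.0}]'; python3 -m creep '[{"ax":0,"ay":0,"az":0,"tx":0,"ty":0,"tz":-0.006,"fingers":0.0},{"ax":0,"ay":0,"az":0,"tx":0,"ty":0,"tz":-0.012,"fingers":0.0},{"ax":0,"ay":0,"az":0,"tx":0,"ty":0,"tz":-0.016,"fingers":0.0},{"ax":0,"ay":0,"az":0,"tx":0,"ty":0,"tz":-0.02,"fingers":0.0},{"ax":0,"ay":0,"az":0,"tx":0,"ty":0,"tz":-0.022,"fingers":0.0}]'
cat > look.py <<'E'
from h import *
import sys
goal([.581,-.085,.10])
for n in('scene','top'):
    c,K,Rc,o=cam(n);w=cloud(c,K,Rc,o)
    if n=='scene': cv2.imwrite(f'pics/{sys.argv[1]}.png',cv2.resize(c['pixels'][120:320,160:400],None,fx=3,fy=3))
    m=cv2.inRange(cv2.cvtColor(c['pixels'],cv2.COLOR_BGR2HSV),(95,110,60),(125,255,255))
    k,l,s,ce=cv2.connectedComponentsWithStats(m)
    for i in range(1,k):
        if s[i,4]>5: print(n,ce[i].round(0),s[i,4],np.nanmedian(w[l==i],0).round(4))
E
python3 look.py s5
```

```text
time_s: 7.2
tcp_pos: [0.5795, -0.0528, 0.0992]
eef_rot: [99.2, 90.0, -170.0]
contact_force: [-0.7, 3.0, -0.6]
gripper_width: 0.0004
time_s: 7.7
tcp_pos: [0.5804, -0.0742, 0.0997]
eef_rot: [-84.6, 90.0, 6.2]
contact_force: [-0.3, 4.0, 2.1]
gripper_width: 0.0006
t 7.7 tcp [ 0.5804 -0.0742  0.0997] F [-0.3  4.   2.1] w 0.0006 J [ 12.  19. -20.   0. -51. -11.]
tool axes (cols) world: [[0.0, -1.0, -0.014], [0.0, -0.014, 1.0], [-1.0, -0.0, 0.0]]
shift [-0.0003 -0.0005 -0.0108] turn [-0.2   0.    0.02]
scene [240. 206.] 96 [ 0.548  -0.1189  0.1476]
scene [223. 224.] 43 [ 0.5689 -0.1713  0.1455]
scene [258. 226.] 101 [ 0.6157 -0.1189  0.1475]
scene [230. 232.] 45 [ 0.5945 -0.171   0.1456]
top [326. 196.] 12 [ 0.5929 -0.1712  0.1451]
top [327. 206.] 11 [ 0.5667 -0.1724  0.1443]
top [307. 214.] 26 [ 0.5449 -0.1204  0.1482]
```

View pics/s5.png

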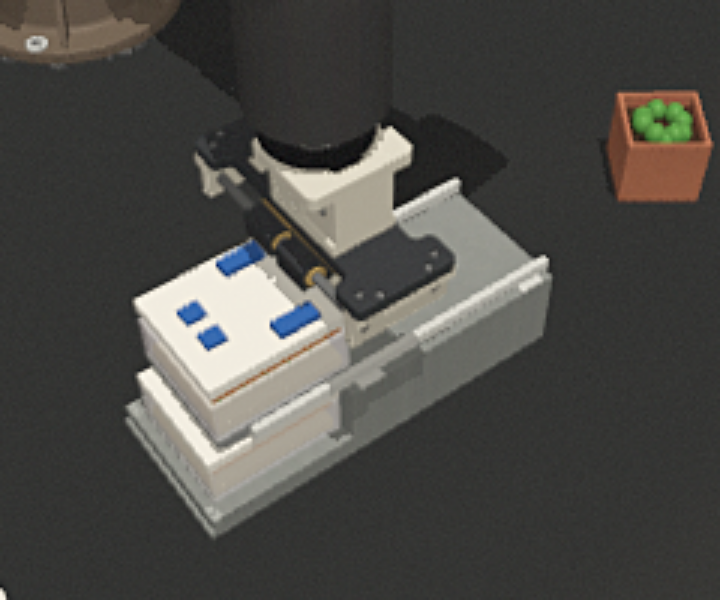

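About 9.7 mm to go (lugs at -0.119 / -0.171 against -0.1290 / -0.1807). Creeping.

```bash
python3 -m creep '[{"ax":0,"ay":0,"az":0,"tx":0,"ty":0,"tz":-0.002,"fingers":0.0},{"ax":0,"ay":0,"az":0,"tx":0,"ty":0,"tz":-0.004,"fingers":0.0},{"ax":0,"ay":0,"az":0,"tx":0,"ty":0,"tz":-0.006,"fingers":0.0},{"ax":0,"ay":0,"az":0,"tx":0,"ty":0,"tz":-0.007,"fingers":0.0},{"ax":0,"ay":0,"az":0,"tx":0,"ty":0,"tz":-0.008,"fingers":0.0}]';python3 look.py s6
```

```text
time_s: 8.3
tcp_pos: [0.5799, -0.0825, 0.0993]
eef_rot: [119.0, 89.9, -150.2]
contact_force: [0.2, -0.4, -0.3]
gripper_width: 0.0004
t 8.3 tcp [ 0.5799 -0.0825  0.0993] F [ 0.2 -0.4 -0.3] w 0.0004 J [ 11.  19. -20.   0. -51. -10.]
tool axes (cols) world: [[-0.001, -1.0, -0.014], [-0.001, -0.014, 1.0], [-1.0, 0.001, -0.001]]
shift [-0.0007 -0.0011 -0.0025] turn [-0.2  -0.03 -0.06]
scene [235. 209.] 90 [ 0.5489 -0.1312  0.1451]
scene [219. 228.] 43 [ 0.5701 -0.1819  0.1407]
scene [254. 229.] 101 [ 0.6158 -0.1294  0.145 ]
scene [226. 236.] 45 [ 0.5951 -0.1812  0.1405]
top [330. 196.] 10 [ 0.5936 -0.1818  0.142 ]
top [330. 206.] 9 [ 0.5678 -0.181   0.1414]
top [311. 214.] 30 [ 0.5455 -0.1299  0.1442]
```

View pics/s6.png

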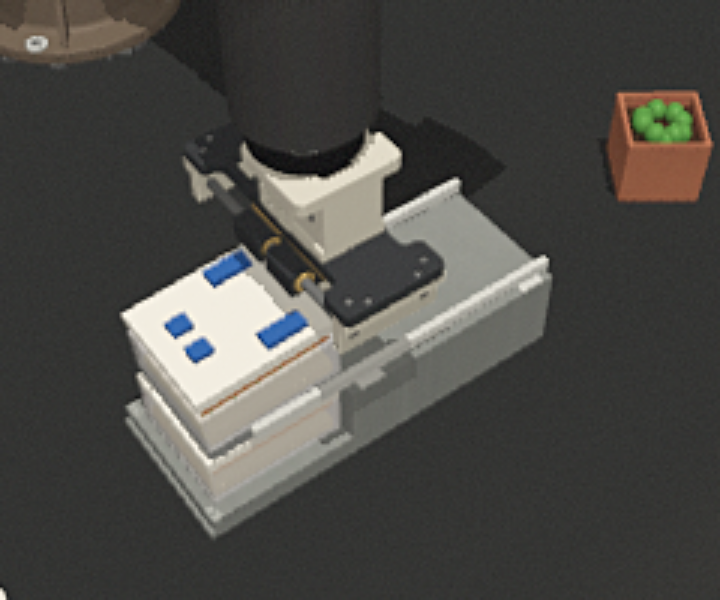

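```bash
cd .;python3 look.py s7
```

```text
t 8.4 tcp [ 0.5799 -0.0825  0.0993] F [-1.  -0.7 -0.7] w 0.0005 J [ 11.  19. -20.   0. -51. -10.]
tool axes (cols) world: [[-0.001, -1.0, -0.014], [-0.0, -0.014, 1.0], [-1.0, 0.001, -0.0]]
shift [-0.0007 -0.0011 -0.0025] turn [-0.21 -0.03 -0.06]
scene [235. 209.] 90 [ 0.5488 -0.131   0.145 ]
scene [219. 228.] 43 [ 0.5695 -0.1819  0.1408]
scene [254. 229.] 101 [ 0.616  -0.1294  0.1451]
scene [226. 236.] 45 [ 0.5956 -0.1816  0.1408]
top [330. 196.] 10 [ 0.594  -0.1821  0.1396]
top [330. 206.] 9 [ 0.5676 -0.1821  0.1416]
top [311. 214.] 30 [ 0.5453 -0.13    0.1451]
```

View pics/s7.png

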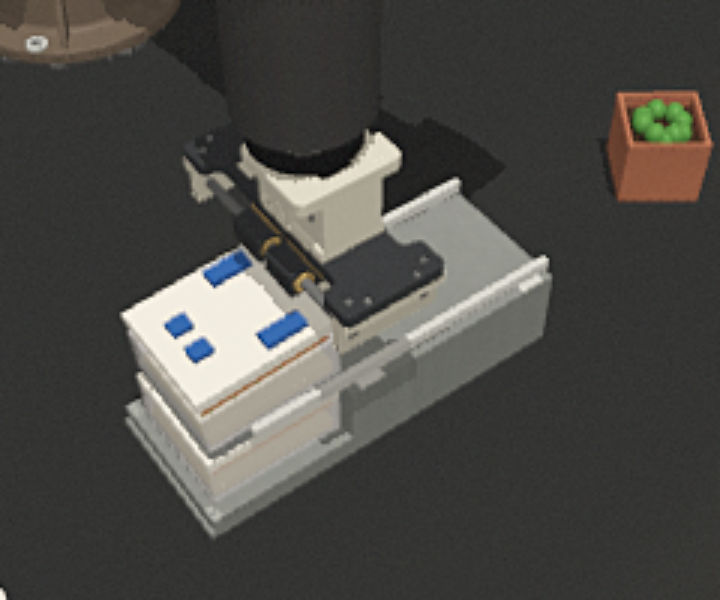

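The box has dropped at the leading end only (short lugs −5 mm, long lugs −2.5 mm, ~0.05 rad pitch). The underside is still ~3 mm short, so its trailing edge is held up. I'll push on slowly, a little lower.

```bash
python3 -m creep '[{"ax":0,"ay":0,"az":0,"tx":0.007,"ty":0,"tz":0.002,"fingers":0.0},{"ax":0,"ay":0,"az":0,"tx":0.007,"ty":0,"tz":-0.001,"fingers":0.0},{"ax":0,"ay":0,"az":0,"tx":0.007,"ty":0,"tz":-0.002,"fingers":0.0},{"ax":0,"ay":0,"az":0,"tx":0.007,"ty":0,"tz":-0.003,"fingers":0.0},{"ax":0,"ay":0,"az":0,"tx":0.007,"ty":0,"tz":-0.004,"fingers":0.0}]';python3 look.py s8
```

```text
time_s: 9.0
tcp_pos: [0.5803, -0.0859, 0.0925]
eef_rot: [54.0, 90.0, 144.8]
contact_force: [-1.1, 0.8, -1.6]
gripper_width: 0.0003
t 9.0 tcp [ 0.5803 -0.0859  0.0925] F [-1.1  0.8 -1.6] w 0.0003 J [ 11.  19. -21.  -0. -50. -10.]
tool axes (cols) world: [[-0.0, -1.0, -0.014], [0.0, -0.014, 1.0], [-1.0, 0.0, 0.0]]
shift [-0.0075 -0.0007  0.0009] turn [-0.2   0.01 -0.01]
scene [236. 211.] 95 [ 0.5491 -0.1304  0.1413]
scene [219. 229.] 41 [ 0.57   -0.1823  0.1399]
scene [253. 231.] 100 [ 0.6168 -0.1308  0.1413]
scene [226. 237.] 46 [ 0.5959 -0.1824  0.1399]
top [331. 196.] 8 [ 0.5938 -0.1833  0.1403]
top [331. 206.] 9 [ 0.5681 -0.184   0.1405]
top [311. 214.] 24 [ 0.5455 -0.1327  0.1411]
```

Flat and down: long lugs 141.3, short 139.9, as expected for locked with 9 mm proud. Back off, lift, go above the upper lid.

```bash
python3 -m creep '[{"ax":0,"ay":0,"az":0,"tx":0,"ty":0,"tz":0.02,"fingers":0.0},{"ax":0,"ay":0,"az":0,"tx":-0.02,"ty":0,"tz":0.035,"fingers":0.0},{"ax":0,"ay":0,"az":0,"tx":-0.06,"ty":0,"tz":0.035,"fingers":0.0},{"ax":0,"ay":0,"az":0,"tx":-0.1,"ty":0,"tz":0.035,"fingers":0.0},{"ax":0,"ay":0,"az":0,"tx":-0.11,"ty":0,"tz":0.02,"fingers":0.0}]';python3 -m creep '[{"ax":0,"ay":0,"az":0,"tx":0,"ty":0,"tz":-0.03,"fingers":0.0},{"ax":0,"ay":0,"az":0,"tx":0,"ty":0,"tz":-0.06,"fingers":0.0},{"ax":0,"ay":0,"az":0,"tx":0,"ty":-0.001,"tz":-0.087,"fingers":0.0},{"ax":0,"ay":0,"az":0,"tx":0.025,"ty":-0.001,"tz":-0.087,"fingers":0.0},{"ax":0,"ay":0,"az":0,"tx":0.05,"ty":-0.001,"tz":-0.087,"fingers":0.0}]';sed -i 's/goal(.*/goal([.582,-.152,.126])/' look.py; python3 look.py s9
```

```text
time_s: 9.6
tcp_pos: [0.5828, -0.0653, 0.2081]
eef_rot: [-91.5, 89.5, -0.5]
contact_force: [0.1, -0.4, 1.5]
gripper_width: 0.0004
time_s: 10.1
tcp_pos: [0.5826, -0.1545, 0.1526]
eef_rot: [-96.4, 89.9, -5.7]
contact_force: [0.0, 1.1, -0.9]
gripper_width: 0.0006
t 10.1 tcp [ 0.5826 -0.1545  0.1526] F [ 0.   1.1 -0.9] w 0.0006 J [  4.  17. -15.   0. -58.  -3.]
tool axes (cols) world: [[0.002, -1.0, -0.012], [-0.0, -0.012, 1.0], [-1.0, -0.002, -0.0]]
shift [0.0266 0.0006 0.0025] turn [-0.3  -0.01  0.12]
scene [219. 229.] 44 [ 0.5702 -0.1831  0.14  ]
scene [254. 232.] 54 [ 0.6203 -0.1312  0.1411]
scene [225. 237.] 47 [ 0.5957 -0.1826  0.1397]
top [308. 214.] 13 [ 0.5458 -0.124   0.1406]
```

View pics/s9.png

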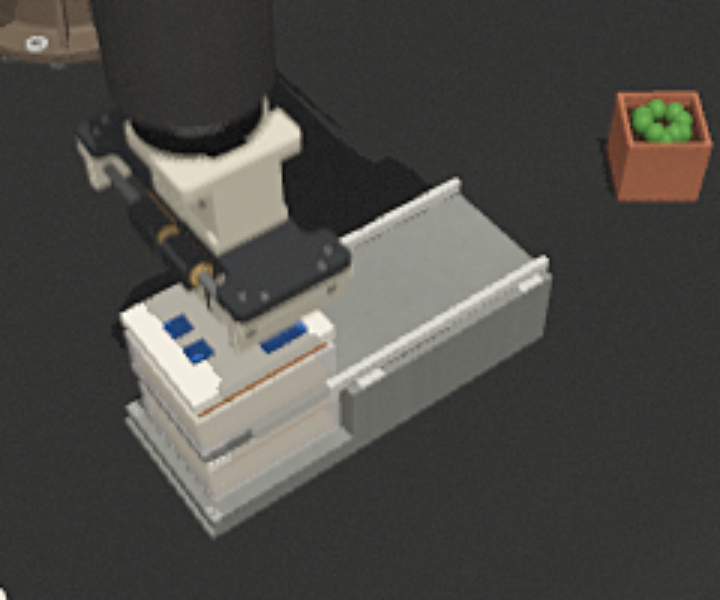

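The upper box sits flat on the lower and the fingers are over its middle. Pressing its lid down from ~135 to 126 mm.

```bash
python3 -m creep '[{"ax":0,"ay":0,"az":0,"tx":0.012,"ty":0,"tz":0.002,"fingers":0.0},{"ax":0,"ay":0,"az":0,"tx":0.017,"ty":0,"tz":0.002,"fingers":0.0},{"ax":0,"ay":0,"az":0,"tx":0.02,"ty":0,"tz":0.002,"fingers":0.0},{"ax":0,"ay":0,"az":0,"tx":0.022,"ty":0,"tz":0.002,"fingers":0.0},{"ax":0,"ay":0,"az":0,"tx":0.024,"ty":0,"tz":0.002,"fingers":0.0}]'; python3 -m creep '[{"ax":0,"ay":0,"az":0,"tx":0.002,"ty":0,"tz":0,"fingers":0.0},{"ax":0,"ay":0,"az":0,"tx":0.003,"ty":0,"tz":0,"fingers":0.0},{"ax":0,"ay":0,"az":0,"tx":0.004,"ty":0,"tz":0,"fingers":0.0},{"ax":0,"ay":0,"az":0,"tx":0.005,"ty":0,"tz":0,"fingers":0.0}]'; python3 -m creep '[{"ax":0,"ay":0,"az":0,"tx":0.001,"ty":0,"tz":0,"fingers":0.0},{"ax":0,"ay":0,"az":0,"tx":0.002,"ty":0,"tz":0,"fingers":0.0},{"ax":0,"ay":0,"az":0,"tx":0.003,"ty":0,"tz":0,"fingers":0.0},{"ax":0,"ay":0,"az":0,"tx":0.003,"ty":0,"tz":0,"fingers":0.0}]'
```

```text
time_s: 10.7
tcp_pos: [0.5827, -0.1508, 0.1298]
eef_rot: [-104.7, 89.9, -13.9]
contact_force: [-3.4, 0.7, 4.5]
gripper_width: 0.0003
time_s: 11.1
tcp_pos: [0.5829, -0.1509, 0.126]
eef_rot: [-112.3, 89.9, -21.4]
contact_force: [-6.4, 3.9, 18.8]
gripper_width: 0.0001
time_s: 11.5
tcp_pos: [0.5832, -0.151, 0.1258]
eef_rot: [-110.7, 89.8, -19.8]
contact_force: [-11.8, 5.5, 31.5]
gripper_width: 0.0001
```

Hard stop at 125.8 mm, which is home (126). Lifting and moving clear for a check.

```bash
python3 -m creep '[{"ax":0,"ay":0,"az":0,"tx":-0.03,"ty":0,"tz":0,"fingers":0.0},{"ax":0,"ay":0,"az":0,"tx":-0.08,"ty":0,"tz":0,"fingers":0.0},{"ax":0,"ay":0,"az":0,"tx":-0.12,"ty":0,"tz":0.04,"fingers":0.0},{"ax":0,"ay":0,"az":0,"tx":-0.13,"ty":0,"tz":0.085,"fingers":0.0},{"ax":0,"ay":0,"az":0,"tx":-0.13,"ty":0,"tz":0.13,"fingers":0.0}]'; python3 -m creep '[{"ax":0,"ay":0,"az":0,"tx":0,"ty":0,"tz":0.045,"fingers":0.0},{"ax":0,"ay":0,"az":0,"tx":0,"ty":0,"tz":0.09,"fingers":0.0},{"ax":0,"ay":0,"az":0,"tx":0,"ty":0,"tz":0.1,"fingers":0.0},{"ax":0,"ay":0,"az":0,"tx":0,"ty":0,"tz":0.1,"fingers":0.0},{"ax":0,"ay":0,"az":0,"tx":0,"ty":0,"tz":0.1,"fingers":0.0}]'; python3 look.py s10
```

```text
time_s: 12.0
tcp_pos: [0.5819, -0.0195, 0.2547]
eef_rot: [-80.4, 89.6, 10.4]
contact_force: [1.6, 0.3, -0.7]
gripper_width: 0.0001
time_s: 12.5
tcp_pos: [0.5791, 0.079, 0.2509]
eef_rot: [-81.9, 90.0, 8.9]
contact_force: [0.1, -0.4, -0.8]
gripper_width: 0.0002
t 12.5 tcp [0.5791 0.079  0.2509] F [ 0.1 -0.4 -0.8] w 0.0002 J [ 27.  11.  -9.   0. -70. -26.]
tool axes (cols) world: [[0.0, -1.0, -0.015], [0.0, -0.015, 1.0], [-1.0, -0.0, 0.0]]
shift [ 0.1249  0.0006 -0.231 ] turn [-0.15  0.    0.02]
scene [235. 214.] 85 [ 0.5491 -0.1325  0.1315]
scene [219. 232.] 44 [ 0.5698 -0.1827  0.1299]
scene [253. 234.] 96 [ 0.6165 -0.1309  0.1317]
scene [226. 240.] 45 [ 0.5958 -0.182   0.1299]
top [310. 189.] 29 [ 0.6134 -0.1291  0.1313]
top [330. 196.] 6 [ 0.5945 -0.1818  0.1295]
top [330. 206.] 8 [ 0.5676 -0.1832  0.1285]
top [311. 214.] 26 [ 0.547  -0.1322  0.1314]
```

View pics/s10.png

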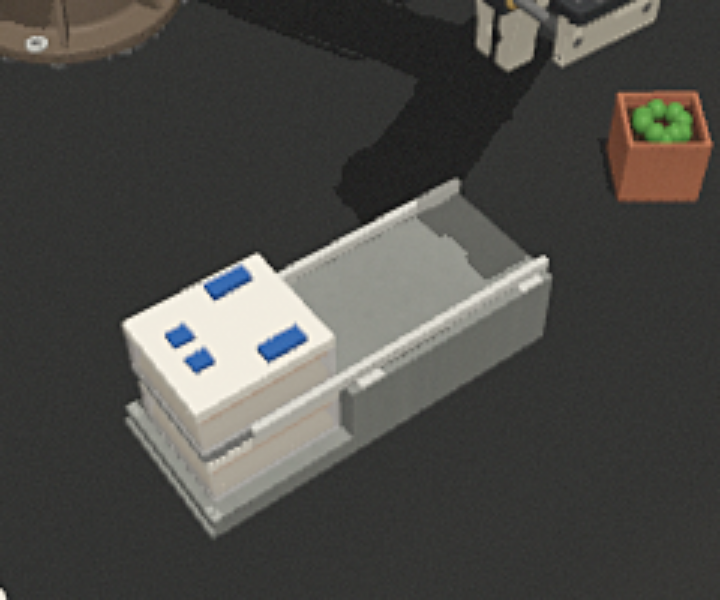

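Stack is upright with no orange bands: lug tops 131.5 / 129.8 mm (expected 132 / 130.5), ~2 mm along-slide offset. The arm is clear, so I'm handing in.

```bash
python3 -c "
from plant import order
print(order.close_job())"
```

```text
the job is handed in; nothing more can be done
None
```

I pressed the lower box's lid home, slid the upper box along the ledge until it locked over the blue lugs, then pressed the upper lid home. I handed the job in about 12.5 s into the 58 s; the close-out gives no verdict.

- **Lids:** both stopped hard at their home heights, the lower at 66 mm and the upper at 126 mm above the bench. No orange band shows on either box.
- **Stack:** the upper lid's lug tops measure 131.5 mm (long) and 129.8 mm (short), against 132 and 130.5 mm expected. The upper box is flat to about 0.004 rad and roughly 2 mm past the lower box's centre along the slide; the limits are 0.04 rad and 7 mm.
- **Partial drop, corrected:** on the first push only the leading end dropped, leaving the box tilted about 0.05 rad. Pushing about 3 mm further, slightly lower on the end face, let it drop flat.
- **Forces and clearances:** the highest end-of-move force was about 45 N, during the lower lid press. The arm was clear of the stack at hand-in, and the tool was never near the dishes, jar or pot. I did not re-measure those three at the end, though the pot looked unmoved in the pictures.
- **Refused command:** one early move was refused as invalid because its rows left out some fields. Nothing moved, and I re-sent it complete.

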